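Turn the storage pot mouth-up and lay the levelling paddle across it

TASK

The square wooden storage pot stands mouth-down on the pantry counter. Turn it over so that it stands mouth-up on the counter, then lay the dark wooden levelling paddle flat across the middle of its open mouth, resting on two rims, ready for filling. Leave everything else on the counter where it is.

Things in the scene. Friction and masses are not known exactly. Their poses are not given: they have to be found in the camera images.
- pot: Square open pot of mid-brown wood, 84 x 84 mm outside, 120 mm tall, walls and base 8 mm thick, 0.2 to 0.35 kg. Starts mouth-down on the bare counter, with free counter on the side towards the middle (y = 0). Origin: centre of the mouth, in the plane of the rim; z points from the mouth to the closed base (up at the start, down when mouth-up); x and y are square to its sides.
- pot_base (a point): Centre of the outer face of the pot's closed base, 120 mm from the mouth along the pot's z. The pot is flat-sided and does not roll: pushed near the top of a side it tips over its far lower edge onto its side; there, its upper rim carried up and over from inside tips it on to stand on its base. Each tip moves it on by about its own size, with little sliding.
- paddle: Flat paddle of dark wood, 180 mm long, 30 g, lying flat on the counter. Origin: middle of its length and width, on its underside, 2 mm from the centre of mass; x runs along it to the blade, z up. Handle x = -90 to +20 mm, 18 mm wide (y), 12 mm thick; blade x = +20 to +90 mm, 40 mm wide, 6 mm thick; the underside is one flat plane. Grip across the handle at the origin.
- bowl: Bystander: round white bowl, 130 mm across, 60 mm high, behind the work area. Origin under its centre.
- mug: Bystander: white mug, 76 mm across, 90 mm high, handle on one side, behind the work area. Origin under its centre.
- jar: Bystander: closed glass jar, 80 mm across, 130 mm high. Origin under its centre.
- oil: Bystander: green glass bottle, 60 mm across, 220 mm high. Origin under its centre.
- tin: Bystander: plain metal tin, 74 mm across, 110 mm high, at the left. Origin under its centre.
- spoon: Bystander: spoon with a light wooden handle and a round metal bowl, 200 mm long, at the right; not the paddle. Origin underneath, about the middle of its length.
- ramekin: Bystander: small white round dish, 60 mm across, 40 mm high, at the near left. Origin under its centre.

How it is judged:
On the way:
1. the pot stands mouth-up on the counter, at rest (angle between pot's own z axis and vertical above 3.06 rad and height (world z) of pot_base below 0.006 m and linear speed of pot below 0.03 m/s and angular speed of pot below 0.2 rad/s), for 0.2 s.
At the end, for the whole second after the job is handed in: The pot stands mouth-up on the counter (base within 6 mm of the surface, upright within 0.08 rad) and at rest; the paddle lies at rest flat (within 0.12 rad) on the pot's rim with its middle within 25 mm of the centre of the mouth (all of step 1 and horizontal distance between paddle and pot below 0.025 m and z of paddle in the frame of pot between -0.015 and 0.004 m and angle between the z axis of paddle and the z axis of pot, either way round below 0.12 rad and contact force between paddle and pot above 0.1 N and linear speed of paddle below 0.03 m/s); the robot touches nothing.
It fails at once if a bystander (bowl, mug, jar, bottle, tin, spoon, small dish) is moved more than 30 mm (distance of any of bowl, mug, jar, oil, tin, spoon, ramekin from where it was at the start of the episode above 0.03 m).
It also fails if it takes over 67 s, if anything falls off the work surface, if the arm or the gripper's body presses on something with over 40 N, if the wrist force passes 120 N, or if a joint passes its speed limit or range.

ROBOT

A 7-joint arm with a two-finger parallel gripper is mounted at the origin on the work surface. World frame = base frame: x ahead of the robot, y to its left, z up, the work surface at z = 0. Lengths are in m, angles in rad, forces in N, time in s.
With the tool pointing down it reaches from about 0.425 to 0.95 m from the base axis. Payload 16.7 kg.
Tool frame: the origin (TCP) lies at the very end of the fingers, on their centre line; the grasp point (between the pads) lies 19 mm behind it; z points along the fingers, y is the line along which they close (so a half turn about z gives the same grasp; the last joint's range is limited). The gripper opens to 94 mm and grips with 3 to 60 N. Pads are 16 mm wide; open, the fingers measure 119 mm over their backs; the gripper's body (75 mm by 177 mm) begins 78 mm behind the grasp point.
Start: joints at [1.145, 0.426, 0.074, 1.606, -0.034, 1.111, -0.067], TCP at [0.184, -0.649, 0.205] pointing down, gripper open.
Joint ranges: [-2.85, 2.85], [-0.5, 2.14], [-1.23, 1.37], [0.21, 2.46], [-1.02, 4.16], [0.16, 2.05], [-2.73, 2.73]. Speed limits (rad/s): [1.89, 1.89, 2.39, 2.39, 3.01, 3.01, 3.01].

INTERFACE

Orientations are given as a unit quaternion [w, x, y, z].
In Python, from workcell import bot gives the robot as it stands.
- The arm moves only by the shell command python3 -m crank 'ROWS' [OPENING] [FORCE]. ROWS is a JSON object whose one key "moves" holds a list of rows, each a list of 6 numbers: the shift along the tool's x, y, z in mm, then the turn, a rotation vector about the tool's x, y, z in degrees. A call has 1 to 12 rows; each row is the pose to reach, as a shift and turn from the pose commanded when the call began, along the tool's axes at that moment; what a row does not reach only later rows make up. A row lasts 1/8 s, in which the tool goes at most 62.5 mm and 10.7 degrees, less where a joint would pass 70% of its speed; a pose out of reach is approached as far as the arm can. A call with a gripper value outside its range is refused whole. OPENING is the opening, from 0 (shut) to 1 (fully open), set as the call begins (- or left out, the last holds). The fingers move at their own pace and stop on an object; FORCE is the grip in N (left out, the last holds). Time passes only in rows, so rows that repeat a pose let the fingers close. It gives the time, the measured TCP pose, the force, the opening and the grip force at its end, in the units of the state.
- bot.get_state(): the state, without advancing time (a new reading comes with each control period).
- bot.grab_frame(name): name is "side" or "top"; returns a dict with "img" (400x640x3 uint8, red, green, blue), "depth" (400x640 float32, m along the optical axis (not along the pixel's ray), 0 where there is no reading), "fov_y" (degrees; the focal length in pixels is half the picture's height over the tangent of half this angle, whatever the lens; pixels are square), "cx", "cy" (the principal point, pixels), "dist" ([k1, k2, p1, p2, k3] as OpenCV has them; the pictures are not rectified), "pose" (4x4, takes a point from camera to world coordinates). Camera axes: x right, y down, z forward; pixel columns grow to the right and rows downward; lengths in m; the calibration is good to about 2 mm. A picture is of the moment at which its call begins.
- bot.job_done(): hands the job in; it is judged then, once.
The state is a dict: "time": time; "joint_positions": joint angles; "joint_velocities": joint speeds; "tau": joint torques, N m; "tcp_pos": TCP position; "tcp_rot": TCP orientation; "ft_force": force on the tool from outside, world axes, zero at the start; "wrist_torque": the same for the moment, N m; "grip_width": finger opening in m; "grasp_force": force on a finger pad.
Only numpy, scipy, OpenCV 4.12 (cv2) and the standard library are available. Lean on these libraries where they do the work, as an engineer would, in place of code of your own. Each camera call takes 0.05 s, during which the arm holds its last target. There are 200 camera calls.

## Working session

There is one attempt and no reset: what is moved stays moved. The work goes in short steps, Python scripts to look and compute and a shell command to move; the robot and the scene stay as the last step left them, time stands still between calls to the robot, and variables do not carry over. Pictures are saved under pics/ and viewed, at most 13 in all, crops included, and the job is handed in when it is done.

```bash
mkdir -p pics; ls; cat > h.py <<'E'
import numpy as np, cv2
from workcell import bot
def K(f):
    F=200/np.tan(np.radians(f["fov_y"])/2)
    return np.array([[F,0,f["cx"]],[0,F,f["cy"]],[0,0,1.]])
def cloud(f):
    # world point of each pixel from depth
    v,u=np.mgrid[0:400,0:640]
    n=cv2.undistortPoints(np.stack([u,v],-1).reshape(-1,1,2).astype(float),K(f),np.array(f["dist"],float)).reshape(-1,2)
    d=f["depth"].reshape(-1,1)
    P=np.c_[n*d,d]; T=np.array(f["pose"])
    return (P@T[:3,:3].T+T[:3,3]).reshape(400,640,3)
def onplane(f,uv,z):
    n=cv2.undistortPoints(np.array(uv,float).reshape(-1,1,2),K(f),np.array(f["dist"],float)).reshape(-1,2)
    T=np.array(f["pose"]); r=np.c_[n,np.ones(len(n))]@T[:3,:3].T; o=T[:3,3]
    return o+r*((z-o[2])/r[:,2])[:,None]
def save(f,name): cv2.imwrite("pics/"+name,f["img"][...,::-1])
E
python3 - <<'E'
from h import *
for n in("top","side"):
    f=bot.grab_frame(n); save(f,n+"0.png"); print(n,np.round(f["pose"],3).tolist(),f["fov_y"],f["dist"],(f["depth"]>0).mean())
    np.savez("/tmp/"+n+"0.npz",**f)
s=bot.get_state(); print({k:np.round(v,3).tolist() for k,v in s.items()})
E
```

```text
pics
top [[0.007, -0.99, 0.142, 0.395], [-1.0, -0.006, 0.009, 0.013], [-0.008, -0.142, -0.99, 1.316], [0.0, 0.0, 0.0, 1.0]] 56.86503346827311 [0.01360014 0.         0.         0.         0.        ] 0.99587109375
side [[-0.931, -0.195, 0.308, 0.118], [-0.364, 0.466, -0.807, 1.277], [0.014, -0.863, -0.505, 0.873], [0.0, 0.0, 0.0, 1.0]] 47.243542985915894 [-0.11517206  0.          0.          0.          0.        ] 0.994390625
{'time': 0.1, 'joint_positions': [1.144, 0.427, 0.074, 1.607, -0.034, 1.111, -0.067], 'joint_velocities': [-0.001, -0.001, 0.0, -0.002, -0.002, -0.001, 0.0], 'tau': [0.007, -93.747, 3.676, -45.504, -0.049, 0.017, 0.0], 'tcp_pos': [0.184, -0.649, 0.205], 'tcp_rot': [-0.001, 0.99, 0.138, -0.0], 'ft_force': [-0.71, 0.472, 1.243], 'wrist_torque': [-0.009, 0.018, -0.012], 'grasp_force': 0.0, 'grip_width': 0.094}
```

View pics/top0.png

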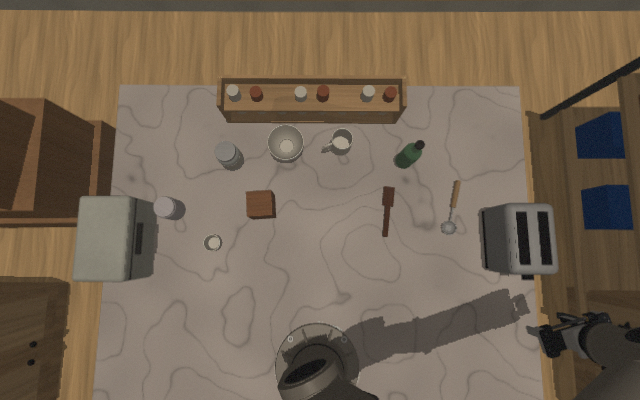

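View pics/side0.png

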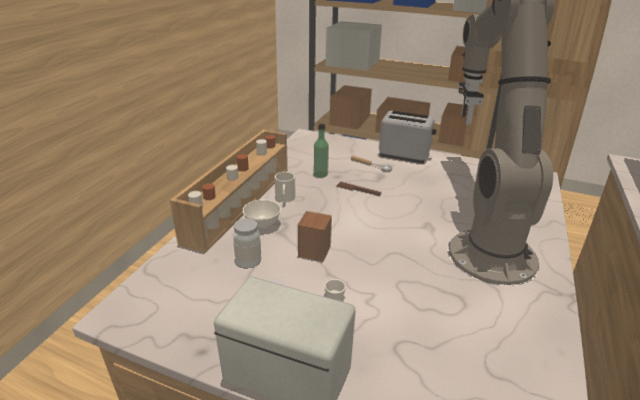

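The top view shows the pot at about (260,204), the ramekin at (213,243), and the paddle from (388,188, blade) to (386,235). The jar, bowl and mug stand behind. In the side view the pot is at (315,237) and the paddle at (358,188).

```bash
cat >> h.py <<'E'
def mask(f,box,lo=(0,90,20),hi=(14,255,130)):
    hsv=cv2.cvtColor(f["img"],cv2.COLOR_RGB2HSV); m=cv2.inRange(hsv,lo,hi); z=np.zeros_like(m)
    x0,y0,x1,y1=box; z[y0:y1,x0:x1]=m[y0:y1,x0:x1]
    n,l,s,c=cv2.connectedComponentsWithStats(z)
    return l==1+np.argmax(s[1:,4])
def rect(p):
    c,(w,h),a=cv2.minAreaRect((np.array(p)[:,:2]*1000).astype(np.float32)); return np.round(c,1),round(w,1),round(h,1),round(a,1)
E
python3 - <<'E'
from h import *
F={n:dict(np.load(f"/tmp/{n}0.npz")) for n in("top","side")}
for n,b in(("top",(235,180,285,230)),("side",(290,205,340,270))):
    f=F[n]; m=mask(f,b); P=cloud(f)[m]; z=P[:,2]
    t=P[z>0.112]; print(n,"pot",m.sum(),np.percentile(z,[1,50,99]).round(4),"topface",len(t),rect(t),np.median(t,0).round(4))
for n,b in(("top",(370,175,405,245)),("side",(325,175,390,200))):
    f=F[n]; m=mask(f,b); P=cloud(f)[m]; print(n,"paddle",m.sum(),np.percentile(P[:,2],[2,50,98]).round(4),rect(P))
    if n=="top":
        uv=np.argwhere(m)[:,::-1]; print(rect(onplane(f,uv,.009)))
# bystanders: blobs above table
f=F["top"]; P=cloud(f); g=((P[...,2]>0.012)&(P[...,0]>.25)&(P[...,0]<1)&(abs(P[...,1])<.75)).astype(np.uint8)
n,l,s,c=cv2.connectedComponentsWithStats(g)
for i in range(1,n):
    if s[i,4]>30:
        q=P[l==i]; print(c[i].round(),q.min(0).round(3),q.max(0).round(3))
E
```

```text
top pot 758 [0.0192 0.1178 0.1244] topface 648 (array([502.2, 116.4]), 277.9, 108.6, 65.2) [0.5377 0.1925 0.1182]
side pot 734 [0.0058 0.0708 0.1212] topface 83 (array([352.8, 737.3]), 94.7, 1172.9, 18.9) [0.5232 0.2339 0.1171]
top paddle 331 [0.0005 0.0064 0.015 ] (array([ 459.7, -164.6]), 133.7, 353.8, 40.8)
(array([ 524. , -249.8]), 35.6, 174.9, 88.6)
side paddle 64 [0.0052 0.009  0.0176] (array([ 564.9, -246.7]), 30.3, 85.7, 86.8)
[311.  97.] [ 0.395 -0.286  0.012] [0.96  0.335 1.316]
[285. 140.] [0.395 0.013 0.012] [0.827 0.18  1.316]
[339. 141.] [ 0.395 -0.117  0.012] [0.804 0.013 1.316]
[228. 155.] [0.395 0.013 0.013] [0.745 0.344 1.316]
[410. 154.] [ 0.395 -0.336  0.013] [0.737 0.013 1.316]
[455. 193.] [ 0.543 -0.503  0.012] [ 0.637 -0.467  0.024]
[260. 204.] [0.395 0.013 0.013] [0.582 0.236 1.316]
[118. 236.] [0.289 0.013 0.012] [0.562 0.732 1.316]
[521. 239.] [ 0.301 -0.725  0.012] [0.54  0.013 1.316]
[210. 242.] [0.384 0.013 0.012] [0.439 0.394 1.316]
```

```bash
python3 - <<'E'
from h import *
F={n:dict(np.load(f"/tmp/{n}0.npz")) for n in("top","side")}
f=F["top"];P=cloud(f);ok=f["depth"]>0
m=mask(f,(235,180,285,230))&ok; t=P[m&(P[...,2]>.11)&(P[...,2]<.13)]
print("top",len(t),rect(t))
e=cv2.findContours((m&(P[...,2]>.11)).astype(np.uint8),0,1)[0]
e=max(e,key=len); print("plane",rect(onplane(f,e[:,0],.12)))
s=F["side"];Q=cloud(s);oks=s["depth"]>0
b=np.zeros((400,640),bool);b[205:275,285:345]=1
t=Q[b&oks&(Q[...,2]>.112)&(Q[...,2]<.13)]; print("side top",len(t),rect(t),np.median(t,0))
for lo in(.03,):
    q=Q[b&oks&(Q[...,2]>lo)&(Q[...,2]<.13)]; print("side all",rect(q))
# paddle
for f2,C,bx in((f,P,(375,180,400,242)),(s,Q,(325,175,390,200))):
    hsv=cv2.cvtColor(f2["img"],cv2.COLOR_RGB2HSV); mm=mask(f2,bx,(0,60,10),(20,255,130)); 
    print("pad",mm.sum(),rect(onplane(f2,np.argwhere(mm)[:,::-1],.009)), rect(C[mm&(f2["depth"]>0)]))
mm=mask(f,(375,180,400,242),(0,60,10),(20,255,130)); q=onplane(f,np.argwhere(mm)[:,::-1],.009)
for a in np.arange(.43,.64,.02):
    w=q[abs(q[:,0]-a)<.008]; 
    if len(w): print(a.round(2),w[:,1].min().round(4),w[:,1].max().round(4))
g=(ok&(P[...,2]>0.012)&(P[...,2]<.4)&(P[...,0]>.25)&(P[...,0]<1)&(abs(P[...,1])<.75)).astype(np.uint8)
n,l,st,c=cv2.connectedComponentsWithStats(g)
for i in range(1,n):
    if st[i,4]>30:
        q=P[l==i]; print(c[i].round(),q.min(0).round(3),q.max(0).round(3))
E
```

```text
top 647 (array([538.1, 193.5]), 83.5, 84.0, 4.0)
plane (array([537.7, 192.8]), 83.5, 83.8, 4.6)
side top 502 (array([537.8, 196.9]), 85.5, 92.2, 3.6) [0.53577111 0.20083467 0.12181634]
side all (array([537.3, 196.9]), 86.5, 92.4, 3.8)
pad 381 (array([ 525.2, -245.9]), 39.5, 178.9, 84.5) (array([ 526., -248.]), 41.0, 179.9, 84.9)
pad 171 (array([ 524.5, -239.2]), 39.9, 172.9, 84.3) (array([ 525. , -243.1]), 43.0, 176.1, 81.7)
0.43 -0.2444 -0.2304
0.45 -0.2449 -0.227
0.47 -0.2488 -0.231
0.49 -0.2493 -0.2349
0.51 -0.2533 -0.2353
0.53 -0.2537 -0.2393
0.55 -0.2684 -0.2292
0.57 -0.2688 -0.2331
0.59 -0.2693 -0.2334
0.61 -0.2733 -0.2339
[311.  97.] [ 0.85  -0.286  0.012] [0.96  0.335 0.18 ]
[285. 140.] [0.699 0.052 0.012] [0.827 0.18  0.064]
[339. 141.] [ 0.729 -0.117  0.012] [ 0.804 -0.014  0.093]
[228. 155.] [0.67  0.269 0.013] [0.745 0.344 0.134]
[410. 154.] [ 0.681 -0.336  0.013] [ 0.737 -0.278  0.222]
[455. 193.] [ 0.543 -0.503  0.012] [ 0.637 -0.467  0.024]
[260. 204.] [0.494 0.149 0.013] [0.582 0.236 0.125]
[118. 236.] [0.289 0.471 0.012] [0.562 0.732 0.207]
[521. 239.] [ 0.301 -0.725  0.012] [ 0.54  -0.575  0.188]
[210. 242.] [0.384 0.337 0.012] [0.439 0.394 0.044]
```

```bash
cat >> h.py <<'E'
from scipy.spatial.transform import Rotation as R
def pose():
    s=bot.get_state(); q=np.array(s["tcp_rot"]); return np.array(s["tcp_pos"]),R.from_quat(q[[1,2,3,0]]),s
def go(ts,ydeg):
    """shift (mm, tool axes) and turn (deg) to TCP targets ts (m), tool down, tool y at ydeg in the world"""
    p,r,s=pose(); a=np.radians(ydeg); y=np.array([np.cos(a),np.sin(a),0]); z=np.array([0,0,-1.])
    g=R.from_matrix(np.c_[np.cross(y,z),y,z]); rv=np.degrees((r.inv()*g).as_rotvec())
    for t in np.atleast_2d(ts): print(np.round(t,3),"->",(r.inv().apply(np.array(t)-p)*1000).round(1),rv.round(1))
    print("t",round(s["time"],2),"p",p.round(4),"j",np.round(s["joint_positions"],2),"w",round(s["grip_width"],4),"F",np.round(s["ft_force"],1),"grip",round(s["grasp_force"],1))
E
python3 -c "
from h import *
go([.48,-.25,.27],4); go([.48,-.25,.27],-176)"
```

```text
[ 0.48 -0.25  0.27] -> [ 393.5 -303.   -64.8] [ -0.1  -0.  -78.1]
t 0.1 p [ 0.1843 -0.6489  0.2049] j [ 1.14  0.43  0.07  1.61 -0.03  1.11 -0.07] w 0.0939 F [-0.7  0.5  1.2] grip 0.0
[ 0.48 -0.25  0.27] -> [ 393.5 -303.   -64.8] [-0.000e+00  1.000e-01  1.019e+02]
t 0.1 p [ 0.1843 -0.6489  0.2049] j [ 1.14  0.43  0.07  1.61 -0.03  1.11 -0.07] w 0.0939 F [-0.7  0.5  1.2] grip 0.0
```

```bash
python3 -m crank '{"moves":[[0,0,-65,0,0,0],[50,-38,-65,0,0,-10],[100,-76,-65,0,0,-20],[150,-115,-65,0,0,-30],[200,-154,-65,0,0,-40],[250,-192,-65,0,0,-50],[300,-230,-65,0,0,-60],[350,-268,-65,0,0,-70],[394,-303,-65,0,0,-78],[394,-303,-65,0,0,-78],[394,-303,-65,0,0,-78],[394,-303,-65,0,0,-78]]}' 1 5; python3 -c "
from h import *
go([[.534,.05,.24],[.538,.194,.17],[.538,.194,.084]],4)"
```

```text
time: 1.6
tcp_pos: [0.4799, -0.2514, 0.2703]
tcp_rot: [-0.0, 0.684, 0.73, -0.0]
ft_force: [-0.3, 0.1, -0.1]
grip_width: 0.0939
grasp_force: 0.0
[0.534 0.05  0.24 ] -> [297.2  73.5  30.3] [-0.   0.  -0.3]
[0.538 0.194 0.17 ] -> [440.7  86.8 100.3] [-0.   0.  -0.3]
[0.538 0.194 0.084] -> [440.7  86.9 186.3] [-0.   0.  -0.3]
t 1.6 p [ 0.4799 -0.2514  0.2703] j [ 0.7   0.18 -0.38  1.81  0.07  1.17  0.36] w 0.0939 F [-0.3  0.1 -0.1] grip 0.0
```

```bash
python3 -m crank '{"moves":[[60,15,0,0,0,0],[120,30,0,0,0,0],[180,45,0,0,0,0],[240,60,10,0,0,0],[300,74,30,0,0,0],[360,80,50,0,0,0],[410,85,80,0,0,0],[441,87,90,0,0,0],[441,87,90,0,0,0],[441,87,90,0,0,0],[441,87,90,0,0,0]]}' 1 5; python3 - <<'E'
from h import *
go([[.538,.194,.084]],4)
f=bot.grab_frame("side"); save(f,"s1.png")
E
```

```text
time: 2.98
tcp_pos: [0.5384, 0.1941, 0.1809]
tcp_rot: [0.0, 0.684, 0.73, 0.0]
ft_force: [-0.1, 0.7, 0.4]
grip_width: 0.0944
grasp_force: 0.0
[0.538 0.194 0.084] -> [ 0.  -0.5 96.9] [ 0.   0.  -0.3]
t 2.98 p [0.5384 0.1941 0.1809] j [ 0.07  0.35 -0.65  1.83  0.24  1.04 -0.61] w 0.0944 F [-0.1  0.7  0.4] grip 0.0
```

View pics/s1.png

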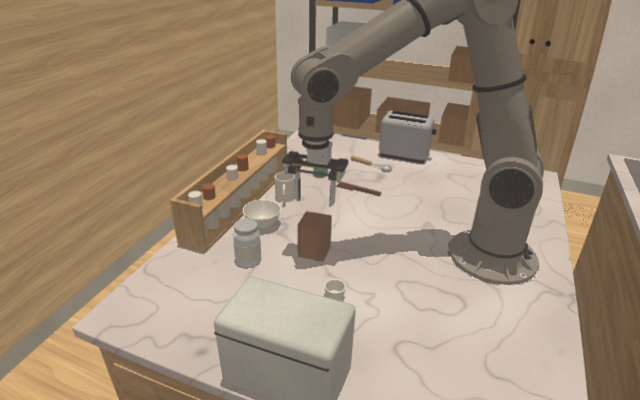

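The open fingers, at about (298,190) and (333,195), straddle the pot at (315,237). I'll descend, watching the force.

```bash
python3 -m crank '{"moves":[[0,0,30,0,0,0],[0,0,50,0,0,0],[0,0,65,0,0,0],[0,0,80,0,0,0],[0,0,97,0,0,0],[0,0,97,0,0,0]]}' 1 5;  python3 -m crank '{"moves":[[0,0,0,0,0,0],[0,0,0,0,0,0],[0,0,0,0,0,0],[0,0,0,0,0,0]]}' 0.5 6
```

```text
time: 3.78
tcp_pos: [0.5371, 0.1955, 0.0822]
tcp_rot: [-0.001, 0.683, 0.731, -0.001]
ft_force: [0.3, 1.3, 0.7]
grip_width: 0.094
grasp_force: 0.0
time: 4.28
tcp_pos: [0.538, 0.1959, 0.084]
tcp_rot: [0.0, 0.683, 0.731, 0.0]
ft_force: [-1.8, 0.0, 4.5]
grip_width: 0.0842
grasp_force: 6.0
```

```bash
python3 -m crank '{"moves":[[-14,0,-5,0,0,0],[-28,0,-8,0,0,0],[-43,0,-9,0,0,0],[-57,0,-8,0,0,0],[-71,0,-5,0,0,0],[-85,0,0,0,0,0],[-98,0,6,0,0,0],[-111,0,14,0,0,0],[-111,0,14,0,0,0]]}' - 5; python3 - <<'E'
from h import *
f=bot.grab_frame("side"); save(f,"s2.png")
E
```

```text
time: 5.4
tcp_pos: [0.5453, 0.0837, 0.0689]
tcp_rot: [-0.0, 0.683, 0.73, -0.0]
ft_force: [-0.6, -0.8, -1.7]
grip_width: 0.0838
grasp_force: 5.0
```

View pics/s2.png

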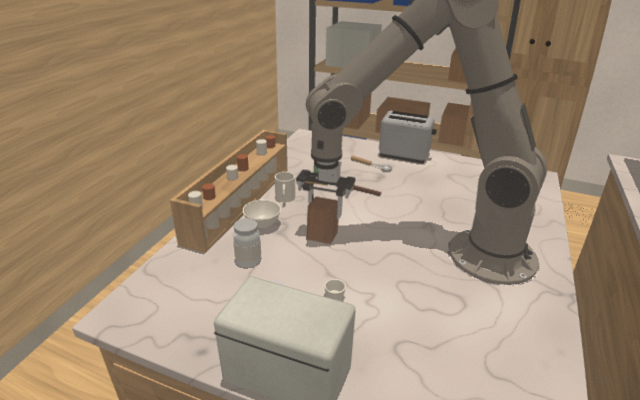

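The pot is at (322,220), but its tilt isn't clear from the picture, so I'll measure it from depth.

```bash
cat >> h.py <<'E'
def potpts(n,box):
    f=bot.grab_frame(n); m=mask(f,box)&(f["depth"]>0); return f,m,cloud(f)[m]
def slices(P,step=.015):
    for z in np.arange(0,.15,step):
        q=P[(P[:,2]>z)&(P[:,2]<=z+step)]
        if len(q)>5: print("z",round(z,3),len(q),np.percentile(q[:,0],[2,98]).round(3),np.percentile(q[:,1],[2,98]).round(3))
E
python3 - <<'E'
from h import *
f,m,P=potpts("side",(300,190,345,250)); slices(P)
c=P-P.mean(0); u,s,v=np.linalg.svd(c,full_matrices=False); print("normal",v[2].round(3),s.round(3))
E
```

```text
z 0.015 99 [0.502 0.578] [0.099 0.156]
z 0.03 115 [0.5   0.579] [0.094 0.156]
z 0.045 115 [0.5   0.578] [0.106 0.153]
z 0.06 106 [0.5   0.577] [0.094 0.151]
z 0.075 117 [0.5   0.578] [0.106 0.15 ]
z 0.09 117 [0.5   0.579] [0.112 0.147]
z 0.105 114 [0.5  0.58] [0.112 0.146]
z 0.12 301 [0.502 0.58 ] [0.071 0.143]
normal [-0.178  0.924  0.338] [1.271 0.812 0.503]
```

The pot slid instead of pivoting, because the pads hold it stiffly. I'll use that: grip firmly, lift, and tilt the tool.

```bash
python3 -m crank '{"moves":[[0,0,0,0,0,0],[0,0,0,0,0,0],[0,0,-30,0,0,0],[0,0,-60,0,0,0],[0,0,-60,0,10,0],[0,0,-60,0,20,0],[0,0,-60,0,30,0],[0,0,-60,0,40,0],[0,0,-60,0,50,0],[0,0,-60,0,60,0],[0,0,-60,0,60,0],[0,0,-60,0,60,0]]}' - 45; python3 - <<'E'
from h import *
p,r,s=pose(); print(r.as_matrix().round(2), np.round(s["joint_positions"],2))
f=bot.grab_frame("side"); save(f,"s3.png")
E
```

```text
time: 7.0
tcp_pos: [0.5454, 0.0858, 0.1303]
tcp_rot: [-0.364, 0.591, 0.634, 0.341]
ft_force: [0.1, 1.0, -1.8]
grip_width: 0.0839
grasp_force: 45.0
[[-0.04  1.   -0.06]
 [ 0.5   0.07  0.86]
 [ 0.86  0.   -0.5 ]] [ 0.96  0.87 -0.93  1.86 -0.42  0.99  0.5 ]
```

View pics/s3.png

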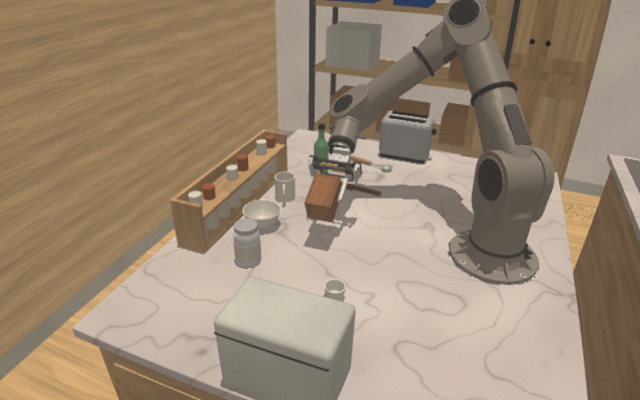

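Pot held at about 60° tilt, at (325,195), mouth face lower-left. I'll lower it onto its edge and release.

```bash
python3 -m crank '{"moves":[[-17,0,10,0,0,0],[-34,0,20,0,0,0],[-52,0,30,0,0,0],[-65,0,37,0,0,0],[-69,0,40,0,0,0],[-69,0,40,0,0,0],[-69,0,40,0,0,0]]}' - 45;python3 -m crank '{"moves":[[0,0,0,0,0,0],[0,0,0,0,0,0],[0,0,0,0,0,0],[0,0,0,0,0,0],[0,0,0,0,0,0]]}' 1 5; python3 - <<'E'
from h import *
f=bot.grab_frame("side"); save(f,"s4.png")
m=mask(f,(290,150,350,250))&(f["depth"]>0); P=cloud(f)[m]; slices(P)
t=P[P[:,2]>.078]; print(rect(t),np.median(t[:,2]))
E
```

```text
time: 7.92
tcp_pos: [0.5455, 0.0851, 0.0502]
tcp_rot: [-0.365, 0.591, 0.633, 0.342]
ft_force: [0.5, -0.9, -3.1]
grip_width: 0.084
grasp_force: 45.0
time: 8.55
tcp_pos: [0.5453, 0.0851, 0.0498]
tcp_rot: [-0.365, 0.591, 0.633, 0.341]
ft_force: [0.4, -0.4, 0.1]
grip_width: 0.0937
grasp_force: 0.0
z 0.0 295 [0.514 0.581] [0.036 0.136]
z 0.015 26 [0.501 0.582] [0.053 0.138]
z 0.03 32 [0.502 0.582] [0.073 0.136]
z 0.045 24 [0.501 0.58 ] [0.088 0.136]
z 0.06 30 [0.501 0.581] [0.066 0.139]
z 0.075 63 [0.501 0.581] [0.046 0.137]
(array([520.2, 109.7]), 117.4, 62.7, 50.1) 0.08290036764235215
```

View pics/s4.png

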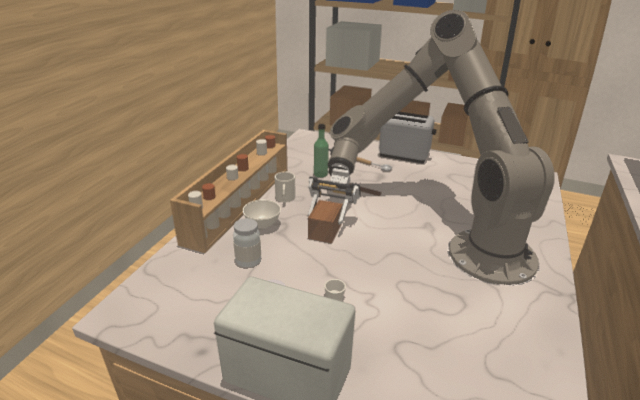

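The pot lies on its side at (325,218), mouth facing the camera (+y), y from 0.017 to 0.137. Next I'll back out, then regrip with the opposite tilt.

```bash
cat >> h.py <<'E'
def got(ts,ydeg,tilt):
    """as go, with the tool turned by tilt about its own y afterwards"""
    p,r,s=pose(); a=np.radians(ydeg); y=np.array([np.cos(a),np.sin(a),0]); z=np.array([0,0,-1.])
    g=R.from_matrix(np.c_[np.cross(y,z),y,z])*R.from_euler("y",tilt,degrees=True); rv=np.degrees((r.inv()*g).as_rotvec())
    for t in np.atleast_2d(ts): print(np.round(t,3),"->",(r.inv().apply(np.array(t)-p)*1000).round(1),rv.round(1))
    print("t",round(s["time"],2),"p",p.round(4),"j",np.round(s["joint_positions"],2))
E
python3 -m crank '{"moves":[[0,0,-40,0,0,0],[0,0,-80,0,0,0],[0,0,-120,0,0,0],[40,0,-140,0,0,0],[80,0,-140,0,0,0],[120,0,-140,0,0,0],[120,0,-140,0,0,0],[120,0,-140,0,0,0]]}' 1 5; python3 - <<'E'
from h import *
got([[.545,.06,.28],[.545,.2,.25]],4,0)
got([[.545,.2,.25]],4,-50)
f=bot.grab_frame("top"); m=mask(f,(255,175,330,250))&(f["depth"]>0); P=cloud(f)[m]; print(rect(P[P[:,2]>.07]),rect(P))
E
```

```text
time: 9.6
tcp_pos: [0.5492, 0.0235, 0.2231]
tcp_rot: [-0.365, 0.592, 0.633, 0.341]
ft_force: [0.1, -0.3, -0.2]
grip_width: 0.0939
grasp_force: 0.0
[0.545 0.06  0.28 ] -> [67.7 -1.8  3.3] [  0.1 -60.   -0.2]
[0.545 0.2   0.25 ] -> [111.6   7.6 139.2] [  0.1 -60.   -0.2]
t 9.6 p [0.5492 0.0235 0.2231] j [ 1.04  0.75 -0.95  1.77 -0.45  1.21  0.45]
[0.545 0.2   0.25 ] -> [111.6   7.6 139.2] [  -0.  -110.    -0.2]
t 9.6 p [0.5492 0.0235 0.2231] j [ 1.04  0.75 -0.95  1.77 -0.45  1.21  0.45]
(array([546.7,  75. ]), 82.9, 118.4, 4.0) (array([546.7,  75. ]), 83.3, 118.3, 3.7)
```

```bash
python3 -m crank '{"moves":[[30,0,0,0,-10,0],[68,-2,3,0,-20,0],[80,0,30,0,-30,0],[90,2,70,0,-40,0],[100,5,110,0,-50,0],[112,8,139,0,-60,0],[112,8,139,0,-70,0],[112,8,139,0,-80,0],[112,8,139,0,-90,0],[112,8,139,0,-100,0],[112,8,139,0,-110,0],[112,8,139,0,-110,0]]}' 1 5; python3 -m crank '{"moves":[[0,0,0,0,0,0]]}'; python3 - <<'E'
from h import *
p,r,s=pose(); print(r.as_matrix().round(2))
h=np.array([.5443,.110,.048]); s,c=np.sin(np.radians(50)),np.cos(np.radians(50)); tz=np.array([.07*s,-s,-c])
t=h+.019*tz
got([t-.12*tz,t-.07*tz,t],4,-50)
E
```

```text
time: 11.15
tcp_pos: [0.5446, 0.2021, 0.2482]
tcp_rot: [0.31, 0.616, 0.663, -0.292]
ft_force: [0.3, -0.2, 0.1]
grip_width: 0.0941
grasp_force: 0.0
time: 11.28
tcp_pos: [0.5452, 0.201, 0.2489]
tcp_rot: [0.308, 0.618, 0.663, -0.29]
ft_force: [-1.0, -0.9, 0.8]
grip_width: 0.0941
grasp_force: 0.0
[[-0.05  1.    0.05]
 [ 0.64  0.07 -0.77]
 [-0.77 -0.   -0.64]]
[0.539 0.187 0.113] -> [95.9 -6.7 97.4] [-0.2  0.1  0.1]
[0.542 0.149 0.081] -> [ 95.9  -6.6 147.5] [-0.2  0.1  0.1]
[0.545 0.095 0.036] -> [ 95.9  -6.3 217.6] [-0.2  0.1  0.1]
t 11.28 p [0.5452 0.201  0.2489] j [-0.41  0.64 -0.62  1.55  0.8   1.86 -1.1 ]
```

```bash
python3 -m crank '{"moves":[[48,-3,48,0,0,0],[96,-7,97,0,0,0],[96,-7,97,0,0,0],[96,-7,125,0,0,0],[96,-7,150,0,0,0],[96,-7,170,0,0,0],[96,-7,190,0,0,0],[96,-7,205,0,0,0],[96,-7,217,0,0,0],[96,-7,217,0,0,0]]}' 1 5; python3 -m crank '{"moves":[[0,0,0,0,0,0],[0,0,0,0,0,0],[0,0,0,0,0,0],[0,0,0,0,0,0],[0,0,0,0,0,0]]}' 0.5 45; python3 -c "
from h import *
p,r,s=pose(); print(p,np.round(s['joint_positions'],2)); f=bot.grab_frame('side'); save(f,'s5.png')"
```

```text
time: 12.52
tcp_pos: [0.5454, 0.0951, 0.0378]
tcp_rot: [0.309, 0.619, 0.662, -0.289]
ft_force: [-0.2, 1.1, 0.6]
grip_width: 0.0939
grasp_force: 0.0
time: 13.15
tcp_pos: [0.5456, 0.0962, 0.0384]
tcp_rot: [0.309, 0.619, 0.662, -0.288]
ft_force: [-0.6, 3.4, 4.1]
grip_width: 0.0838
grasp_force: 45.0
[0.54564759 0.09616778 0.03836035] [-0.32  0.82 -0.55  1.8   0.95  1.53 -1.3 ]
```

View pics/s5.png

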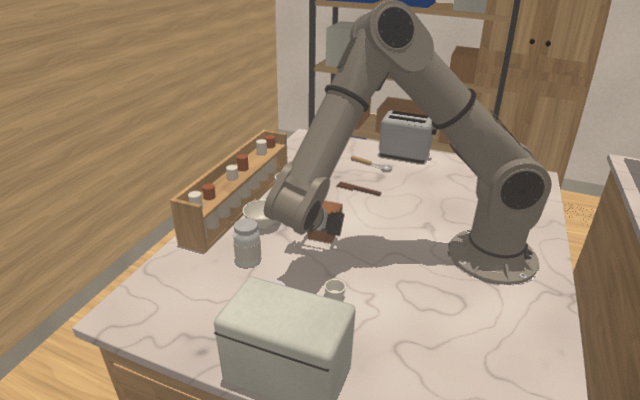

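Gripped, with the pot at (325,222) under the wrist. Lift, shift towards y = 0 and turn by 90°.

```bash
python3 -m crank '{"moves":[[-31,0,-26,0,0,0],[-62,0,-52,0,0,0],[-92,0,-77,0,0,0],[-101,-1,-66,0,10,0],[-110,-2,-55,0,20,0],[-119,-3,-44,0,30,0],[-128,-4,-33,0,40,0],[-137,-5,-22,0,50,0],[-147,-6,-11,0,60,0],[-156,-7,0,0,70,0],[-156,-7,0,0,80,0],[-156,-7,0,0,90,0]]}' - 45;python3 -m crank '{"moves":[[0,0,0,0,0,0],[0,0,0,0,0,0]]}'; python3 - <<'E'
from h import *
p,r,s=pose(); print(r.as_matrix().round(2),np.round(s["joint_positions"],2))
f=bot.grab_frame("side"); save(f,"s6.png")
m=mask(f,(280,100,420,260))&(f["depth"]>0); slices(cloud(f)[m])
got([[p[0],p[1],p[2]]],4,40)
E
```

```text
time: 14.7
tcp_pos: [0.5455, -0.0066, 0.1579]
tcp_rot: [-0.251, 0.642, 0.685, 0.236]
ft_force: [0.9, 0.2, -2.3]
grip_width: 0.0837
grasp_force: 45.0
time: 14.95
tcp_pos: [0.545, -0.0045, 0.1574]
tcp_rot: [-0.25, 0.642, 0.687, 0.233]
ft_force: [-0.4, 0.0, -2.1]
grip_width: 0.0838
grasp_force: 45.0
[[-0.05  1.   -0.04]
 [ 0.77  0.07  0.64]
 [ 0.64 -0.   -0.77]] [ 1.01  0.67 -0.98  1.82 -0.17  1.05  0.27]
z 0.075 62 [0.505 0.579] [0.025 0.036]
z 0.09 102 [0.502 0.578] [-0.014  0.037]
z 0.105 108 [0.502 0.579] [-0.03   0.038]
z 0.12 106 [0.501 0.578] [-0.027  0.037]
z 0.135 107 [0.502 0.578] [-0.014  0.038]
[ 0.545 -0.004  0.157] -> [-0.8 -0.1  0. ] [ 0.   0.1 -0. ]
t 15.0 p [ 0.5451 -0.0039  0.158 ] j [ 1.01  0.67 -0.98  1.82 -0.17  1.05  0.27]
```

View pics/s6.png

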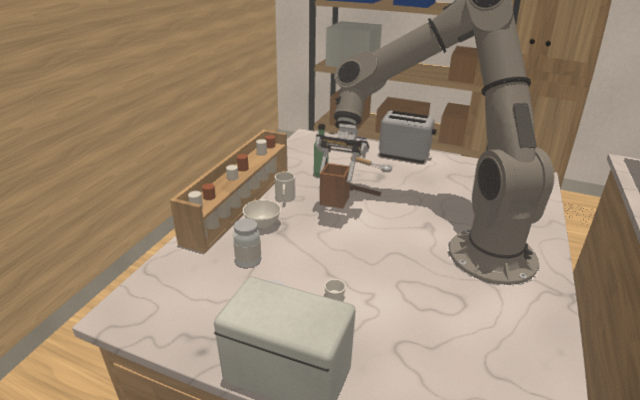

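The pot is held upright, mouth up, at (337,185). I'll lower it about 76 mm and release.

```bash
python3 -m crank '{"moves":[[-16,0,19,0,0,0],[-32,0,38,0,0,0],[-42,0,51,0,0,0],[-46,0,56,0,0,0],[-49,0,59,0,0,0],[-49,0,59,0,0,0],[-49,0,59,0,0,0]]}' - 45;  python3 - <<'E'
from h import *
f=bot.grab_frame("side")
m=mask(f,(280,100,420,270))&(f["depth"]>0); P=cloud(f)[m];slices(P,.006); print(np.percentile(P[:,2],[1,99]))
E
```

```text
time: 15.88
tcp_pos: [0.5454, -0.0042, 0.0818]
tcp_rot: [-0.25, 0.642, 0.687, 0.234]
ft_force: [-3.8, -1.1, 6.8]
grip_width: 0.0839
grasp_force: 45.0
z 0.0 8 [0.513 0.58 ] [0.027 0.033]
z 0.006 31 [0.508 0.585] [-0.087  0.036]
z 0.012 31 [0.504 0.577] [0.025 0.039]
z 0.018 31 [0.502 0.58 ] [0.014 0.036]
z 0.024 38 [0.503 0.581] [0.01  0.036]
z 0.03 32 [0.502 0.58 ] [-0.022  0.037]
z 0.036 35 [0.502 0.578] [0.    0.037]
z 0.042 32 [0.505 0.579] [0.028 0.04 ]
z 0.048 36 [0.502 0.578] [0.015 0.039]
z 0.054 39 [0.503 0.581] [0.013 0.038]
z 0.06 33 [0.503 0.579] [0.01  0.039]
z 0.066 37 [0.503 0.581] [0.015 0.039]
z 0.072 39 [0.502 0.576] [0.007 0.038]
z 0.078 45 [0.502 0.581] [-0.048  0.038]
z 0.084 66 [0.502 0.583] [-0.046  0.038]
z 0.09 63 [0.505 0.582] [-0.047  0.036]
z 0.096 61 [0.504 0.581] [-0.047  0.037]
z 0.102 69 [0.504 0.583] [-0.05   0.038]
z 0.108 68 [0.504 0.581] [-0.048  0.037]
z 0.114 74 [0.503 0.582] [-0.047  0.038]
z 0.12 49 [0.503 0.588] [-0.051  0.038]
[0.00669172 0.12313434]
```

```bash
python3 -m crank '{"moves":[[0,0,0,0,0,0],[0,0,0,0,0,0],[0,0,0,0,0,0],[0,0,-30,0,0,0],[0,0,-60,0,0,0],[0,0,-100,0,0,0],[0,0,-140,0,0,0],[0,0,-170,0,0,0],[0,0,-170,0,-10,0],[0,0,-170,0,-20,0],[0,0,-170,0,-30,0],[0,0,-170,0,-40,0]]}' 1 10;  python3 -m crank '{"moves":[[0,0,0,0,0,0]]}'; python3 - <<'E'
from h import *
f=bot.grab_frame("side"); m=mask(f,(280,100,360,270))&(f["depth"]>0); P=cloud(f)[m];slices(P,.015)
go([[.525,-.246,.15]],-95.3)
E
```

```text
time: 17.42
tcp_pos: [0.5531, -0.1136, 0.2123]
tcp_rot: [0.003, 0.683, 0.73, -0.001]
ft_force: [-0.1, -0.4, -0.3]
grip_width: 0.0939
grasp_force: 0.0
time: 17.55
tcp_pos: [0.5531, -0.1092, 0.2127]
tcp_rot: [0.002, 0.68, 0.733, -0.0]
ft_force: [-0.0, -0.5, -0.2]
grip_width: 0.0937
grasp_force: 0.0
z 0.0 85 [0.509 0.6  ] [-0.265  0.039]
z 0.015 84 [0.503 0.58 ] [-0.238  0.038]
z 0.03 91 [0.502 0.58 ] [0.012 0.039]
z 0.045 84 [0.502 0.58 ] [-0.012  0.039]
z 0.06 97 [0.503 0.581] [-0.013  0.039]
z 0.075 122 [0.503 0.582] [-0.048  0.039]
z 0.09 166 [0.502 0.582] [-0.048  0.038]
z 0.105 182 [0.503 0.582] [-0.05   0.037]
z 0.12 52 [0.503 0.582] [-0.052  0.039]
[ 0.525 -0.246  0.15 ] -> [-132.4  -37.4   62. ] [ 0.1 -0.  99.4]
t 17.6 p [ 0.5528 -0.1112  0.212 ] j [ 0.76  0.34 -0.82  1.81  0.28  1.11 -0.09] w 0.0939 F [ 0.3 -1.1 -0.6] grip 0.0
```

```bash
python3 -m crank '{"moves":[[-12,-3,5,0,0,10],[-24,-7,10,0,0,20],[-40,-11,15,0,0,30],[-55,-15,20,0,0,40],[-70,-20,25,0,0,50],[-85,-24,30,0,0,60],[-100,-28,40,0,0,70],[-115,-32,50,0,0,80],[-132,-37,62,0,0,90],[-132,-37,62,0,0,99],[-132,-37,62,0,0,99],[-132,-37,62,0,0,99]]}' 0.5 10;  python3 - <<'E'
from h import *
f=bot.grab_frame("top"); ok=f["depth"]>0; P=cloud(f); save(f,"t7.png")
X=P[ok&(P[...,2]>.105)&(P[...,2]<.135)&(abs(P[...,1])<.08)&(abs(P[...,0]-.54)<.09)]; print("rim",len(X),rect(X),np.median(X[:,2]))
s=bot.grab_frame("side"); m=mask(s,(325,165,400,200),(0,60,10),(20,255,130))&(s["depth"]>0); Q=cloud(s)[m]; print("paddle",m.sum(),rect(Q),rect(Q[Q[:,0]<.53]),rect(Q[Q[:,0]>.555]))
go([[.525,-.246,.15],[.525,-.246,.004]],-95.3)
E
```

```text
time: 19.1
tcp_pos: [0.5245, -0.2479, 0.149]
tcp_rot: [-0.0, 0.999, -0.043, -0.0]
ft_force: [0.7, -0.5, -0.1]
grip_width: 0.0472
grasp_force: 0.0
rim 252 (array([546.3,  -7.6]), 84.0, 83.5, 4.0) 0.11754725939355148
paddle 470 (array([ 556.5, -112. ]), 296.4, 177.0, 76.2) (array([ 483.8, -103.6]), 281.0, 88.7, 89.2) (array([ 567.3, -117.2]), 53.8, 311.7, 6.9)
[ 0.525 -0.246  0.15 ] -> [ 0.3 -1.8 -0.9] [-0.   0.   0.3]
[ 0.525 -0.246  0.004] -> [  0.3  -1.7 145.1] [-0.   0.   0.3]
t 19.2 p [ 0.5246 -0.2477  0.1491] j [ 0.67  0.36 -0.42  1.86  0.18  0.96 -1.49] w 0.0473 F [-0.6  0.7 -0.1] grip 0.0
```

View pics/t7.png

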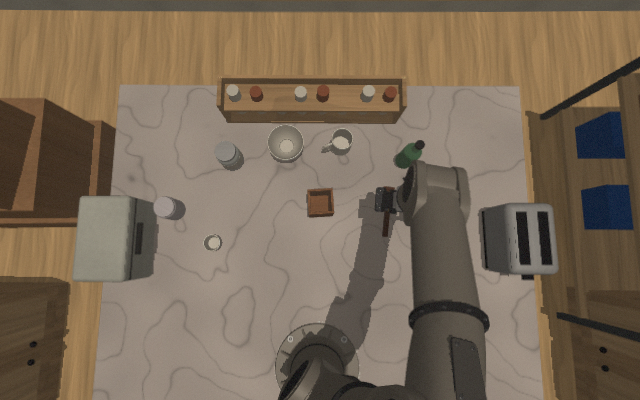

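Pot stands mouth-up at (320,202), and the gripper is over the paddle handle at (387,205). I'll check the arm's clearance to the bottle, then descend.

```bash
python3 - <<'E'
from h import *
f=bot.grab_frame("top"); P=cloud(f); q=P[(f["depth"]>0)&(P[...,1]<-.2)&(P[...,1]>-.45)&(P[...,2]>.24)&(P[...,0]<.8)]
i=np.argsort(-q[:,0])[:300:60]; print(q[i].round(3))
E
python3 -m crank '{"moves":[[0,-2,30,0,0,0],[0,-2,60,0,0,0],[0,-2,80,0,0,0],[0,-2,80,0,0,0]]}' 0.5 10
```

```text
[[ 0.586 -0.203  0.524]
 [ 0.573 -0.206  0.553]
 [ 0.568 -0.261  0.538]
 [ 0.564 -0.26   0.545]
 [ 0.56  -0.213  0.333]]
time: 19.75
tcp_pos: [0.5241, -0.2453, 0.0681]
tcp_rot: [-0.001, 0.999, -0.045, -0.001]
ft_force: [-0.3, -0.2, 1.0]
grip_width: 0.0469
grasp_force: 0.0
```

```bash
python3 -m crank '{"moves":[[0,0,30,0,0,0],[0,0,50,0,0,0],[0,0,60,0,0,0],[0,0,65,0,0,0],[0,0,65,0,0,0]]}' 0.5 10; python3 -m crank '{"moves":[[0,0,0,0,0,0],[0,0,0,0,0,0],[0,0,0,0,0,0],[0,0,0,0,0,0],[0,0,0,0,0,0]]}' 0 12; python3 -m crank '{"moves":[[0,0,-30,0,0,0],[0,0,-60,0,0,0],[0,0,-100,0,0,0],[0,0,-140,0,0,0],[0,0,-180,0,0,0],[0,0,-180,0,0,0],[0,0,-180,0,0,0]]}'; python3 - <<'E'
from h import *
go([[.5463,-.0076,.185],[.5463,-.0076,.126]],-86)
f=bot.grab_frame("side"); save(f,"s8.png")
E
```

```text
time: 20.38
tcp_pos: [0.525, -0.2457, 0.0044]
tcp_rot: [0.0, 0.999, -0.045, 0.0]
ft_force: [-0.0, -1.2, -0.7]
grip_width: 0.0478
grasp_force: 0.0
time: 21.0
tcp_pos: [0.5249, -0.2457, 0.0044]
tcp_rot: [0.0, 0.999, -0.045, 0.0]
ft_force: [-1.2, -0.1, 5.4]
grip_width: 0.0178
grasp_force: 12.0
time: 21.88
tcp_pos: [0.5243, -0.2456, 0.1835]
tcp_rot: [-0.0, 0.999, -0.045, -0.0]
ft_force: [-0.4, 0.1, -0.4]
grip_width: 0.0179
grasp_force: 11.9
[ 0.546 -0.008  0.185] -> [   0.5 -239.    -1.5] [-0.   0.  -9.1]
[ 0.546 -0.008  0.126] -> [   0.6 -239.    57.5] [-0.   0.  -9.1]
t 21.88 p [ 0.5243 -0.2456  0.1835] j [ 0.68  0.32 -0.44  1.83  0.16  1.03 -1.48] w 0.0179 F [-0.4  0.1 -0.4] grip 11.9
```

View pics/s8.png

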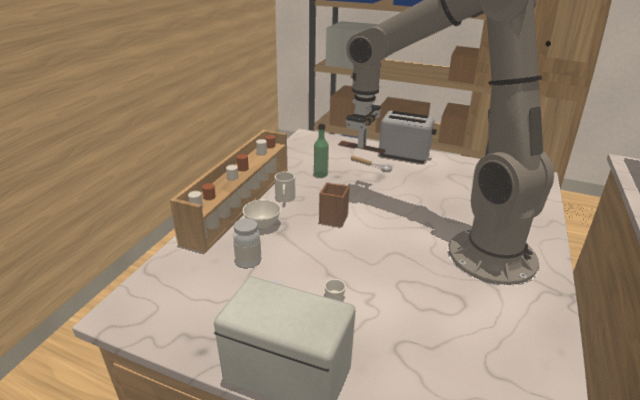

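The paddle is held level at (362,147) and the pot is upright at (334,205). Carry over and lower.

```bash
python3 -m crank '{"moves":[[0,-40,0,0,0,-2],[0,-80,0,0,0,-4],[0,-120,0,0,0,-6],[0,-160,0,0,0,-8],[0,-200,0,0,0,-9],[0,-239,0,0,0,-9],[0,-239,15,0,0,-9],[0,-239,35,0,0,-9],[0,-239,45,0,0,-9],[0,-239,50,0,0,-9],[0,-239,50,0,0,-9]]}'; python3 - <<'E'
from h import *
go([[.5463,-.0076,.125]],-86)
E
```

```text
time: 23.3
tcp_pos: [0.5461, -0.0078, 0.134]
tcp_rot: [-0.0, 0.999, 0.033, -0.0]
ft_force: [0.1, 0.5, 0.4]
grip_width: 0.0182
grasp_force: 11.9
[ 0.546 -0.008  0.125] -> [ 0.2 -0.2  9. ] [-0.   0.  -0.2]
t 23.3 p [ 0.5461 -0.0078  0.134 ] j [ 0.36  0.35 -0.56  1.94  0.23  0.92 -1.82] w 0.0182 F [0.1 0.5 0.4] grip 11.9
```

```bash
python3 -m crank '{"moves":[[0,0,4,0,0,0],[0,0,7,0,0,0],[0,0,9,0,0,0],[0,0,9,0,0,0],[0,0,9,0,0,0]]}'; python3 -m crank '{"moves":[[0,0,0,0,0,0],[0,0,0,0,0,0],[0,0,0,0,0,0],[0,0,0,0,0,0]]}' 0.45 5;  python3 -m crank '{"moves":[[0,0,-15,0,0,0],[0,0,-40,0,0,0],[0,0,-80,0,0,0],[0,0,-120,0,0,0],[0,0,-120,0,0,0]]}'; python3 - <<'E'
from h import *
f=bot.grab_frame("side"); save(f,"s9.png")
P=cloud(f);b=np.zeros((400,640),bool);b[165:225,285:390]=1
q=P[b&(f["depth"]>0)&(P[...,2]>.121)&(P[...,2]<.15)&(abs(P[...,1])<.06)]; print(rect(q)); A=np.c_[q[:,:2]-q[:,:2].mean(0),np.ones(len(q))]; print(np.linalg.lstsq(A,q[:,2],rcond=None)[0].round(3))
E
```

```text
time: 23.92
tcp_pos: [0.5463, -0.0076, 0.1253]
tcp_rot: [-0.0, 0.999, 0.034, 0.0]
ft_force: [-0.2, 0.2, -0.5]
grip_width: 0.0181
grasp_force: 11.9
time: 24.42
tcp_pos: [0.5462, -0.0076, 0.1252]
tcp_rot: [-0.0, 0.999, 0.034, 0.0]
ft_force: [0.2, -0.5, 0.5]
grip_width: 0.0426
grasp_force: 0.0
time: 25.05
tcp_pos: [0.5478, -0.0073, 0.2491]
tcp_rot: [0.0, 0.999, 0.034, 0.003]
ft_force: [-0.1, 0.0, -1.0]
grip_width: 0.0424
grasp_force: 0.0
(array([546. ,  -8.2]), 180.7, 87.3, 1.4)
[-0.025 -0.008  0.129]
```

View pics/s9.png

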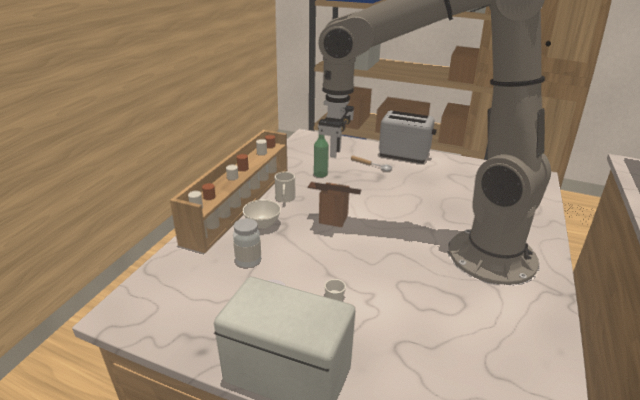

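The paddle lies level across the pot's mouth at (334,188), centred at about (0.546, -0.008). The gripper is clear and the bystanders are where they were.

```bash
python3 -c "
from workcell import bot
print(bot.job_done())"
```

```text
the job is handed in; nothing more can be done
None
```

The pot now stands mouth-up on the counter with the paddle lying flat across the middle of its rim; the job was handed in at about 25 s, and `job_done()` gave no verdict.

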